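# Switch the water filter to bypass

### The arm

A 6-joint arm with a two-finger parallel gripper is mounted at the origin on a cart in front of the work surface, level with it; the furniture and walls round the work are solid. World frame = base frame: x ahead of the robot, y to its left, z up, the work surface at z = 0. Lengths are in m, angles in rad, forces in N, time in s.
With the tool pointing down it reaches from about 0.325 to 1 m from the base axis. Payload 5.1 kg.
Tool frame: the origin (TCP) lies on the centre line of the jaws, within the pads' length; the fingertips stand 22 mm ahead of it and the grasp point (between the pads) lies 3 mm ahead of it (r.tips_ahead is the distance from the TCP to the fingertips, in m); z points along the fingers, y is the direction in which the jaws open and shut (so a half turn about z gives the same grasp; the last joint's range is limited). The gripper opens to 85 mm and grips with 20 to 120 N. Pads are 22 mm wide; open, the fingers measure 114 mm over their backs; the gripper's body (76 mm by 85 mm) begins 54 mm behind the grasp point. The pads swing forward as they close: fully open they stand 13 mm farther back than shut.
Start: joints at [1.118, 0.124, 1.65, -0, 1.367, -0.083], TCP at [0.235, 0.606, 0.253] pointing down, gripper open.
Joint ranges: [-2.61, 2.61], [-1.02, 2.33], [0.03, 2.71], [-1.35, 4.49], [0.32, 2.68], [-2.91, 2.91]. Speed limits (rad/s): [2.57, 2.57, 3.14, 3.14, 3.14, 3.14].

### API

Orientations are given as a rotation vector (axis times angle).
In Python, from station import r gives the robot as it stands. The module is installed in compiled form; this text tells all that it offers.
- The arm moves only by the tool servo_tool, never from a script. Its argument "motion" is a list of rows, each a list of 3 entries, a list of its own where there are three numbers: the shift along the tool's x, y, z in m, then the turn, a rotation vector about the tool's x, y, z in rad, then the finger opening in m, from 0 to 0.0854. In form: [[[dx, dy, dz], [wx, wy, wz], grip], ...]. A call has 1 to 10 rows; each row is the pose to reach, as a shift and turn from the pose commanded when the call began, along the tool's axes at that moment; what a row does not reach only later rows make up. A row lasts 1/12 s, in which the tool goes at most 41.7 mm and 7.16 degrees, less where a joint would pass 70% of its speed; a pose out of reach is approached as far as the arm can. A call with a gripper value outside its range is refused whole. The fingers move at their own pace and stop on an object; the grip force is fixed at half the most. Time passes only in rows, so rows that repeat a pose let the fingers close. It gives the time, the measured TCP pose, the force and the opening at its end, in the units of the state.
- r.get_obs(): the state, without advancing time (a new reading comes with each control period).
- r.get_image(name): name is "side" or "top" or "wrist"; returns (picture, depth): 384x512x3 uint8, red, green, blue; 384x512 float32, m along the optical axis (not along the pixel's ray), 0 where there is no reading.
- r.calibration(name): a dict with "K" (3x3 intrinsics, pixels), "k1" (the pictures are not rectified: a ray, as slopes to the right and down, at radius r is drawn at 1 + k1 r^2 times it, then the intrinsics apply), "camera_from_world" (4x4, takes a point from world to camera coordinates). Camera axes: x right, y up, looking along -z (the intrinsics and any distortion apply to the point x, -y, -z); pixel columns grow to the right and rows downward; lengths in m; the calibration is good to about 2 mm. A picture is of the moment at which its call begins: read the wrist's pose just before it. calibration takes no time and is no camera call; for the wrist camera it gives the pose at the moment of the call.
- r.job_done(): hands the job in, once; it reports no verdict.
The state is a dict: "t": time; "joints": joint angles; "qvel": joint speeds; "joint_torque": joint torques, N m; "eef_pos": TCP position; "orientation": TCP orientation; "ft_force": force on the tool from outside, world axes, zero at the start; "moment": the same for the moment, N m; "grip_width": opening from 0.0 (shut) to 1.0 (fully open).
Only numpy, scipy, OpenCV 4.12 (cv2) and the standard library are available. Lean on these libraries where they do the work, as an engineer would, in place of code of your own. Each camera call takes 0.05 s, during which the arm holds its last target.

### The job

The water filter needs a new cartridge, so switch the water round it: with one fingertip, push the bypass lever in the middle of the front pipe to its open stop, so that it lies along that pipe, and only after that push the left and the right filter lever, in either order, outward to their shut stops, across their pipes. Push the levers gently from the side, without gripping them or forcing them against their stops, and leave the bypass open. Leave the cup and the other things standing about where they are.

Things in the scene. Friction and masses are not known exactly. Their poses are not given: they have to be found in the camera images.
- filter_board: White board, 380 (y) x 230 (x) x 12 mm, fixed on the worktop, origin under it, x to the back, y to its left. A white filter (80 mm high) lies across its back, the main pipe runs across its front, a branch pipe joins them at either side (all pipework under 67 mm high). Each of three brass valves has a lever on top: along its pipe it is open, across it is shut. Nothing on it is higher than the levers.
- bypass_lever (a joint): Angle (rad) of the bypass lever, in the middle of the main pipe, in front (60 mm before and 0 mm beside the board's origin): 0 = shut, arm to the front, across the pipe; grows clockwise seen from above; 1.571 = fully open at its stop, arm to the board's left, along the main pipe. Starts at 0 to 0.3. Stiff (3 N at 65 mm out), stays where left; cushioned stops at both ends.
- bypass_axis (a point): Point on the turning axis at the mid-plane of the bypass lever, 112 mm above the worktop. Its axes are the board's: x to the board's back (the filter side), y to its left, z up; they do not turn with the lever.
- bypass_pad (a point): Point on the bypass lever's arm, 65 mm from the axis, mid-width and mid-height: a good place to push, from the side. Turns with the lever; the arm points along its -x and ends 85 mm from the axis. Its black sleeve (28 to 85 mm out) is 18 mm wide, 14 mm high, 105 to 119 mm above the worktop; between 80 and 105 mm, under the arm, all is free but the stem (9 mm radius).
- left_lever (a joint): Angle (rad) of the left filter lever, on the left branch (10 mm behind, 140 mm left of the board's origin): 0 = open, arm to the front, along the branch; grows clockwise seen from above; 1.571 = fully shut at its stop, arm out to the board's left, across the branch. Starts at 0 to 0.3. Stiff (3 N at 65 mm out), stays where left; cushioned stops at both ends.
- left_axis (a point): Point on the turning axis at the mid-plane of the left filter lever, 112 mm above the worktop. Its axes are the board's: x to the board's back (the filter side), y to its left, z up; they do not turn with the lever.
- left_pad (a point): Point on the left filter lever's arm, 65 mm from the axis, mid-width and mid-height: a good place to push, from the side. Turns with the lever; the arm points along its -x and ends 85 mm from the axis. Its black sleeve (28 to 85 mm out) is 18 mm wide, 14 mm high, 105 to 119 mm above the worktop; between 80 and 105 mm, under the arm, all is free but the stem (9 mm radius).
- right_lever (a joint): Angle (rad) of the right filter lever, on the right branch (10 mm behind, 140 mm right of the board's origin): 0 = open, arm to the front, along the branch; grows anticlockwise seen from above; 1.571 = fully shut at its stop, arm out to the board's right, across the branch. Starts at 0 to 0.3. Stiff (3 N at 65 mm out), stays where left; cushioned stops at both ends.
- right_axis (a point): Point on the turning axis at the mid-plane of the right filter lever, 112 mm above the worktop. Its axes are the board's: x to the board's back (the filter side), y to its left, z up; they do not turn with the lever.
- right_pad (a point): Point on the right filter lever's arm, 65 mm from the axis, mid-width and mid-height: a good place to push, from the side. Turns with the lever; the arm points along its -x and ends 85 mm from the axis. Its black sleeve (28 to 85 mm out) is 18 mm wide, 14 mm high, 105 to 119 mm above the worktop; between 80 and 105 mm, under the arm, all is free but the stem (9 mm radius).
- garlic: Bystander, loose: white garlic bulb, 56 mm across, standing in front of the board; origin under its middle.
- jar: Bystander, loose: glass jar with dark lid, 65 mm across, 86 mm high, standing in front of the board; origin under its middle.
- pot_brush: Bystander, loose: turned wooden pot brush standing on its bristles, 58 mm across, 87 mm high, in front of the board; origin under its middle.
- lemon: Bystander, loose: lemon, 72 x 57 x 58 mm, in front of the board at its right end; origin under its middle.
- mug: Bystander, loose: white spotted mug, 82 mm across and 117 mm over the handle, 91 mm high, behind the board's left end; origin under its middle.
- amber_bottle: Bystander, loose: small amber bottle with black cap, 41 mm across, 119 mm high, behind the board's right end; origin under its middle.
- cup: Bystander, loose: white ribbed cup, 66 mm across, 63 mm high, standing on the board (12 mm thick) between main pipe and filter; its rim is 75 mm above the worktop, below the levers; origin under its middle.

How it is judged:
By the outcome, as a careful person would: the job done as asked, in the order asked, and still so for the second after the job is handed in, with the robot touching nothing.
It also fails if it takes over 70 s, if anything falls off the work surface, if the arm or the gripper's body presses on something with over 40 N, if the wrist force passes 120 N, or if a joint passes its speed limit or range.

## Working session

There is one attempt and no reset: what is moved stays moved. The work goes in short steps, Python scripts to look and compute and a tool call to move; the robot and the scene stay as the last step left them, time stands still between calls to the robot, and variables do not carry over. Pictures are saved under pics/ and viewed, and the job is handed in when it is done.

Besides the shell and the picture viewer there is one more tool, called after "Emit:" as a command line: name --argument value ..., lists and objects as JSON in quotes. servo_tool: Moves the arm, as the interface text tells. Its arguments: {"type":"object","properties":{"motion":{"type":"array"}},"required":["motion"]}

```bash
mkdir -p pics; cat > h.py <<'E'
import numpy as np,cv2
from station import r
def snap(n,f):
    c=r.calibration(n); im,d=r.get_image(n)
    cv2.imwrite(f'pics/{f}.png',im[:,:,::-1]); np.savez(f'pics/{f}.npz',im=im,d=d,K=c['K'],k1=c['k1'],T=c['camera_from_world'])
    return im,d,c
def load(f): return np.load(f'pics/{f}.npz')
def ray(z,u,v):
    K=z['K'];k=float(z['k1']);xd=(u-K[0,2])/K[0,0];yd=(v-K[1,2])/K[1,1]
    x,y=xd,yd
    for _ in range(20):
        s=1+k*(x*x+y*y);x,y=xd/s,yd/s
    Ti=np.linalg.inv(z['T']); return Ti[:3,3],Ti[:3,:3]@np.array([x,-y,-1.])
def atz(z,u,v,h):
    o,d=ray(z,u,v); return o+d*(h-o[2])/d[2]
def dep(z,u,v):
    o,d=ray(z,u,v); return o+d*float(z['d'][int(v),int(u)])
def proj(z,p):
    T=z['T'];c=T[:3,:3]@p+T[:3,3];x,y=c[0]/-c[2],-c[1]/-c[2];s=1+float(z['k1'])*(x*x+y*y)
    return z['K'][0,0]*x*s+z['K'][0,2],z['K'][1,1]*y*s+z['K'][1,2]
E
python3 - <<'E'
from h import *
o=r.get_obs();print(o)
for n in('top','side','wrist'): snap(n,n+'0')
E
```

```text
{'t': 0.0, 'joints': array([ 1.11838863e+00,  1.24543449e-01,  1.65167365e+00, -2.77022465e-05,
        1.36747246e+00, -8.25991391e-02]), 'qvel': array([ 0.00020095, -0.00104497,  0.00010307, -0.00114178,  0.0005466 ,
       -0.0003885 ]), 'joint_torque': array([ 1.05380899e-03, -4.23619008e+01, -3.65450621e+01, -6.14742680e-05,
        7.12989699e-03,  3.24283427e-06]), 'eef_pos': array([0.23472246, 0.60554177, 0.25202835]), 'orientation': array([-0.57748341, -3.08752154,  0.00318738]), 'ft_force': array([ 0.148516  , -0.79691798,  0.33209858]), 'moment': array([-0.01596132,  0.02017102,  0.02266624]), 'grip_width': 0.9990298473949428}
```

View pics/top0.png

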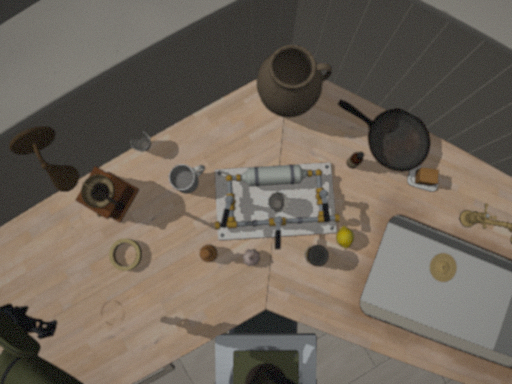

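View pics/side0.png

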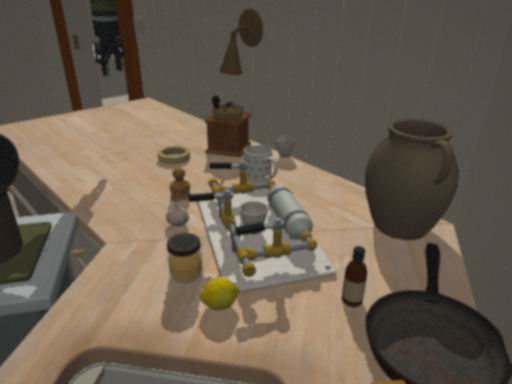

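View pics/wrist0.png

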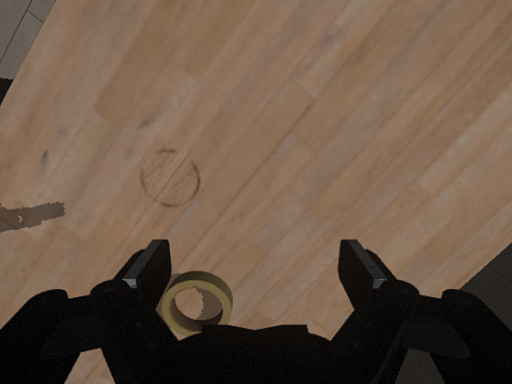

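```bash
python3 - <<'E'
import cv2
im=cv2.imread('pics/top0.png')[145:275,190:365]
cv2.imwrite('pics/top0c.png',cv2.resize(im,None,fx=4.5,fy=4.5,interpolation=cv2.INTER_CUBIC))
im=cv2.imread('pics/side0.png')[140:310,150:350]
cv2.imwrite('pics/side0c.png',cv2.resize(im,None,fx=4,fy=3.5,interpolation=cv2.INTER_CUBIC))
E
```

```text
(no output)
```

View pics/top0c.png

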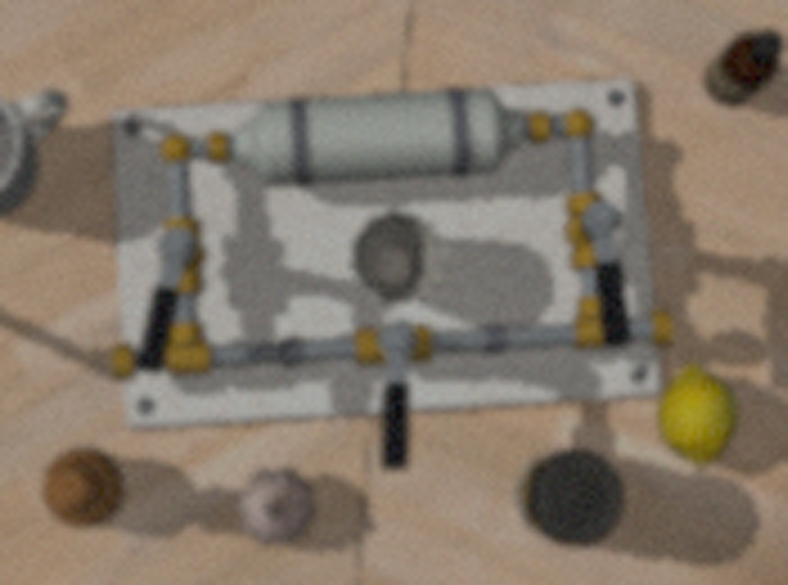

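View pics/side0c.png

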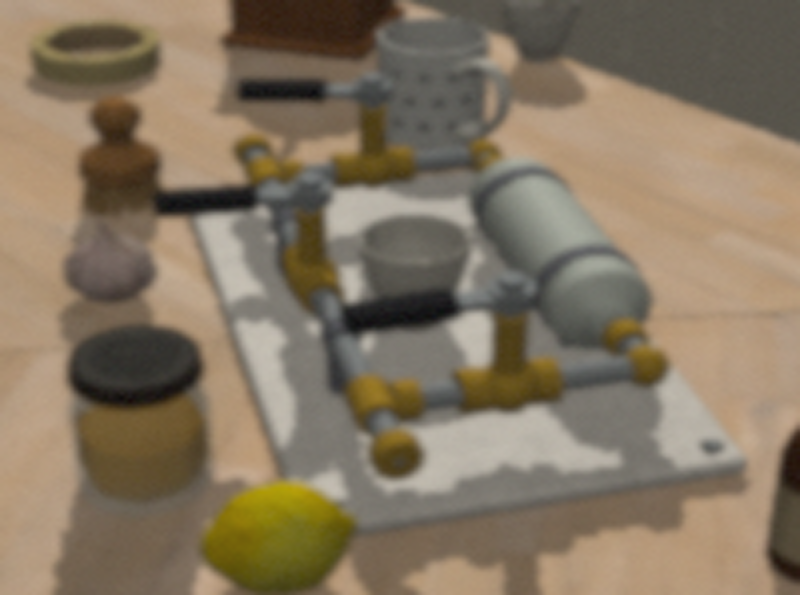

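```bash
python3 - <<'E'
from h import *
z=load('top0')
f=lambda x,y:(190+x/4.5-.4,145+y/4.5-.4)
for n,(x,y,h) in dict(TL=(115,112,.012),TR=(632,80,.012),BR=(658,393,.012),BL=(130,428,.012),byax=(398,338,.12),bytip=(395,467,.119),lax=(178,245,.12),ltip=(150,366,.119),rax=(600,220,.12),rtip=(616,342,.119),jar=(573,495,.086),garlic=(277,508,.04),brush=(85,487,.08),lemon=(697,413,.029),cup=(388,255,.075)).items():
    u,v=f(x,y); print(n,atz(z,u,v,h).round(4),dep(z,u,v).round(4))
s=load('side0')
g=lambda x,y:(150+x/4-.4,140+y/3.5-.4)
for n,(x,y,h) in dict(BL=(193,222,.012),BR=(290,525,.012),TR=(742,463,.012),byax=(312,183,.12),bytip=(158,200,.112),lax=(373,85,.12),ltip=(240,88,.112),rax=(512,285,.12),rtip=(345,315,.112)).items():
    u,v=g(x,y); print(n,atz(s,u,v,h).round(4),dep(s,u,v).round(4))
E
```

```text
TL [0.6726 0.1607 0.012 ] [0.6732 0.1611 0.0087]
TR [ 0.6958 -0.2133  0.012 ] [ 6.983e-01 -2.155e-01  4.000e-04]
BR [ 0.4699 -0.2263  0.012 ] [ 0.47   -0.2267  0.0096]
BL [0.4459 0.1472 0.012 ] [0.4459 0.1472 0.0117]
byax [ 0.5024 -0.0367  0.12  ] [ 0.502  -0.0363  0.1267]
bytip [ 0.4194 -0.0343  0.119 ] [ 0.4194 -0.0345  0.114 ]
lax [0.5631 0.1063 0.12  ] [0.5629 0.1061 0.1222]
ltip [0.4844 0.1239 0.119 ] [0.4843 0.1238 0.1196]
rax [ 0.5793 -0.1696  0.12  ] [ 0.5784 -0.1685  0.1263]
rtip [ 0.4995 -0.1785  0.119 ] [ 0.4994 -0.1782  0.1204]
jar [ 0.4003 -0.1537  0.086 ] [ 0.4003 -0.1533  0.0886]
garlic [0.391  0.0429 0.04  ] [0.3912 0.0428 0.0478]
brush [0.4057 0.1701 0.08  ] [0.4057 0.1697 0.0829]
lemon [ 0.4552 -0.2502  0.029 ] [ 0.4546 -0.2443  0.0557]
cup [ 0.5615 -0.0326  0.075 ] [ 0.5674 -0.0349  0.0229]
BL [0.4493 0.1141 0.012 ] [4.506e-01 1.348e-01 2.000e-04]
BR [ 0.4647 -0.2241  0.012 ] [ 0.4597 -0.2673  0.0504]
TR [ 0.6949 -0.2188  0.012 ] [ 0.6957 -0.2172  0.0106]
byax [ 0.506  -0.0389  0.12  ] [ 0.505  -0.0459  0.1238]
bytip [ 0.423 -0.03   0.112] [ 0.4226 -0.0427  0.119 ]
lax [0.5656 0.0993 0.12  ] [0.5662 0.1025 0.1185]
ltip [0.4855 0.1272 0.112 ] [ 0.5093  0.376  -0.0021]
rax [ 0.5827 -0.1752  0.12  ] [ 0.5817 -0.1788  0.1223]
rtip [ 0.5005 -0.1766  0.112 ] [ 0.5003 -0.1778  0.1128]
```

```bash
cat >> h.py <<'E'
from scipy.spatial.transform import Rotation as Ro
def tool(): 
    o=r.get_obs(); return o['eef_pos'],Ro.from_rotvec(o['orientation'])
def Rt(deg): # y_tool world heading deg, z down
    a=np.radians(deg); y=np.array([np.cos(a),np.sin(a),0]);zz=np.array([0,0,-1.]);x=np.cross(y,zz)
    return Ro.from_matrix(np.c_[x,y,zz])
def rows(tg,p0=None,R0=None):
    if p0 is None: p0,R0=tool()
    for p,deg in tg:
        d=R0.inv().apply(np.array(p)-p0); w=(R0.inv()*Rt(deg)).as_rotvec()
        print([list(map(float,d.round(4))),list(map(float,w.round(3))),0.0])
E
python3 - <<'E'
from h import *
p,R=tool(); print(R.as_matrix().round(4))
C=np.linalg.inv(r.calibration('wrist')['camera_from_world'])
print(R.inv().apply(C[:3,3]-p), R.inv().as_matrix()@C[:3,:3], r.calibration('wrist')['K'])
rows([((.50,-.03,.40),93.5)])
E
```

```text
[[-9.324e-01  3.614e-01 -7.000e-04]
 [ 3.614e-01  9.324e-01 -1.400e-03]
 [ 1.000e-04 -1.600e-03 -1.000e+00]]
[ 0.07306163  0.00140368 -0.11993792] [[-4.48219469e-04  9.59388129e-01  2.82089023e-01]
 [ 9.99999443e-01  6.99426526e-04 -7.89829691e-04]
 [-9.55053775e-04  2.82088512e-01 -9.59387909e-01]] [[286.34486835   0.         254.27313323]
 [  0.         286.34486835 191.32333805]
 [  0.           0.           1.        ]]
[[-0.477, -0.4971, -0.1469], [-0.002, -0.0, -0.431], 0.0]
```

Emit:
servo_tool --motion '[[[-0.478,-0.497,-0.147],[0,0,-0.431],0],[[-0.478,-0.497,-0.147],[0,0,-0.431],0],[[-0.478,-0.497,-0.147],[0,0,-0.431],0],[[-0.478,-0.497,-0.147],[0,0,-0.431],0],[[-0.478,-0.497,-0.147],[0,0,-0.431],0],[[-0.478,-0.497,-0.147],[0,0,-0.431],0],[[-0.478,-0.497,-0.147],[0,0,-0.431],0],[[-0.478,-0.497,-0.147],[0,0,-0.431],0],[[-0.478,-0.497,-0.147],[0,0,-0.431],0],[[-0.478,-0.497,-0.147],[0,0,-0.431],0]]'

```text
t: 0.98
eef_pos: [0.3922, 0.2283, 0.3404]
orientation: [-0.097, 3.14, 0.0]
ft_force: [1.1, 0.4, -1.0]
grip_width: -0.0
```

```bash
python3 - <<'E'
from h import *
print(tool()[0],tool()[1].as_matrix().round(3)); rows([((.50,-.03,.40),93.5)])
E
```

```text
[0.39215991 0.22826019 0.34041558] [[-0.998 -0.062  0.   ]
 [-0.062  0.998  0.   ]
 [-0.     0.    -1.   ]]
[[-0.0917, -0.2644, -0.0596], [0.0, 0.0, 0.001], 0.0]
```

Emit:
servo_tool --motion '[[[-0.09,-0.26,-0.05],[0,0,0],0],[[-0.09,-0.26,-0.05],[0,0,0],0],[[-0.09,-0.26,-0.05],[0,0,0],0],[[-0.09,-0.26,-0.05],[0,0,0],0],[[-0.09,-0.26,-0.05],[0,0,0],0],[[-0.09,-0.26,-0.05],[0,0,0],0],[[-0.09,-0.26,-0.05],[0,0,0],0],[[-0.09,-0.26,-0.05],[0,0,0],0],[[-0.09,-0.26,-0.05],[0,0,0],0],[[-0.09,-0.26,-0.05],[0,0,0],0]]'

```text
t: 1.82
eef_pos: [0.4976, -0.0236, 0.3896]
orientation: [0.096, -3.139, -0.001]
ft_force: [0.3, -0.4, -0.9]
grip_width: -0.001
```

```bash
python3 - <<'E'
from h import *
print(tool()[0],tool()[1].as_matrix().round(3),r.get_obs()['joints'].round(3))
im,d,c=snap('wrist','w1')
cv2.imwrite('pics/w1c.png',cv2.resize(im[:,:,::-1],(800,600),interpolation=cv2.INTER_CUBIC))
E
```

```text
[ 0.49760507 -0.02358412  0.38963165] [[-0.998 -0.061 -0.001]
 [-0.061  0.998  0.001]
 [ 0.001  0.001 -1.   ]] [-0.155 -0.266  1.794  0.     1.614 -1.787]
```

View pics/w1c.png

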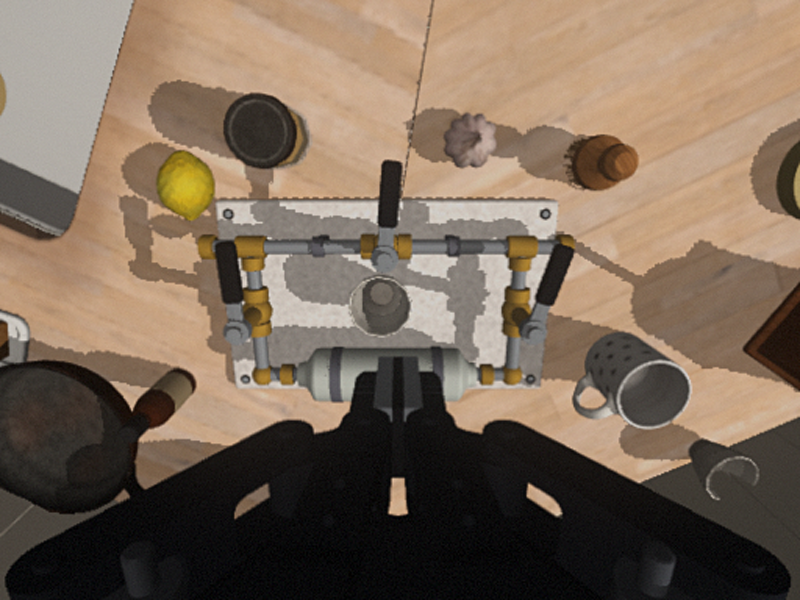

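```bash
python3 - <<'E'
import cv2
im=cv2.imread('pics/w1.png')[95:255,120:380]
cv2.imwrite('pics/w1d.png',cv2.resize(im,None,fx=3,fy=3,interpolation=cv2.INTER_CUBIC))
E
```

```text
(no output)
```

View pics/w1d.png

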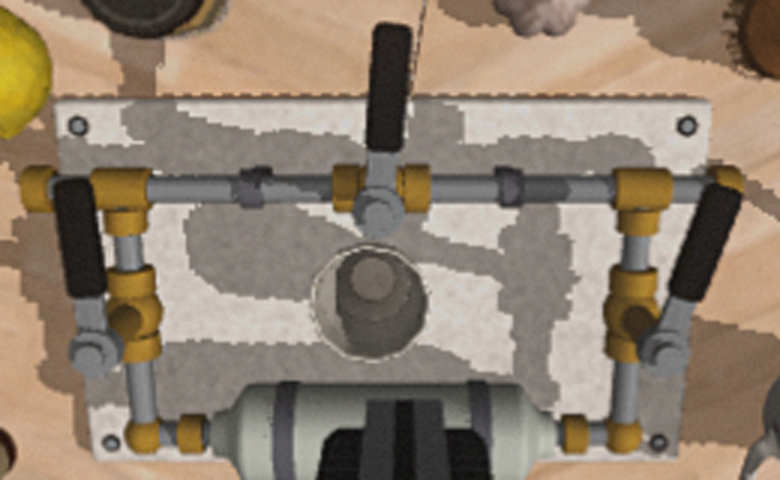

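```bash
cat > m.py <<'E'
from h import *
z=load('w1')
f=lambda x,y:(120+x/3-.33,95+y/3-.33)
P={}
for n,(x,y,h) in dict(FR=(57,100,.012),FL=(710,98,.012),BL=(678,460,.012),BR=(95,463,.012),byax=(376,212,.122),byroot=(384,150,.119),bytip=(391,25,.119),rax=(91,350,.122),rroot=(86,297,.119),rtip=(72,181,.119),lax=(665,348,.122),lroot=(690,270,.119),ltip=(723,190,.119)).items():
    u,v=f(x,y); P[n]=atz(z,u,v,h); print(n,P[n].round(4),dep(z,u,v).round(4))
print((P['FR']+P['FL']+P['BL']+P['BR'])/4)
print(P['FL']-P['FR'],P['BL']-P['BR'])
t=np.radians(3.5);ex=np.array([np.cos(t),np.sin(t),0]);ey=np.array([-np.sin(t),np.cos(t),0])
for a,b in(('byax','bytip'),('rax','rtip'),('lax','ltip')):
    d=P[b]-P[a]; print(a,np.hypot(*d[:2]), np.arctan2(d@ey,-d@ex))
print('origins from axes',P['byax']+.06*ex,(P['rax']+P['lax'])/2-.01*ex, (P['lax']-P['rax'])[:2])
E
python3 m.py
```

```text
FR [ 0.4703 -0.2208  0.012 ] [ 0.4715 -0.2257 -0.0007]
FL [0.4468 0.1508 0.012 ] [ 0.4474  0.1555 -0.0013]
BL [0.6745 0.1668 0.012 ] [ 6.808e-01  1.716e-01 -5.000e-04]
BR [ 0.6992 -0.2083  0.012 ] [ 7.060e-01 -2.128e-01 -4.000e-04]
byax [ 0.5025 -0.0337  0.122 ] [ 0.502  -0.0336  0.1244]
byroot [ 0.4744 -0.0316  0.119 ] [ 0.4745 -0.0316  0.1187]
bytip [ 0.42   -0.0315  0.119 ] [ 0.42   -0.0315  0.1167]
rax [ 0.5781 -0.1674  0.122 ] [ 0.5777 -0.167   0.1229]
rroot [ 0.5524 -0.1697  0.119 ] [ 0.5527 -0.1701  0.1179]
rtip [ 0.4969 -0.1738  0.119 ] [ 0.4978 -0.1757  0.1139]
lax [0.5604 0.1086 0.122 ] [0.5604 0.1086 0.1221]
lroot [0.5219 0.1158 0.119 ] [0.5221 0.1162 0.1181]
ltip [0.4831 0.1253 0.119 ] [0.4832 0.1256 0.1182]
[ 0.57270981 -0.02786907  0.012     ]
[-2.34915884e-02  3.71533199e-01 -5.55111512e-17] [-0.02464412  0.37507437  0.        ]
byax 0.08254153458513631 0.08741573434291315
rax 0.08140778957047176 -0.01808794965836661
lax 0.07915846351575051 0.27271480359801864
origins from axes [ 0.56240674 -0.03000327  0.122     ] [ 0.55927396 -0.02996667  0.122     ] [-0.01761903  0.27600415]
```

```bash
cat >> h.py <<'E'
T=np.radians(3.45);EX=np.array([np.cos(T),np.sin(T),0]);EY=np.array([-np.sin(T),np.cos(T),0])
AX=dict(b=np.array([.503,-.035,0]),l=np.array([.5625,.108,0]),r=np.array([.579,-.171,0]))
def fc(k,th,off,rad=.065,zt=.118):
    s=-1 if k=='r' else 1
    d=-EX*np.cos(th)+s*EY*np.sin(th); n=EX*np.sin(th)+s*EY*np.cos(th)
    p=AX[k]+rad*d-off*n; p[2]=zt
    h=np.degrees(np.arctan2(n[1],n[0]))
    return p,h
E
python3 - <<'E'
from h import *
a=fc('b',.09,.045); b=fc('b',.09,.045,zt=.35); print(a); rows([b,a])
E
```

```text
(array([ 0.43668865, -0.07804423,  0.118     ]), np.float64(88.2933798438226))
[[0.0641, -0.0511, 0.0397], [0.001, -0.001, 0.092], 0.0]
[[0.0639, -0.0512, 0.2717], [0.001, -0.001, 0.092], 0.0]
```

Emit:
servo_tool --motion '[[[0.03,-0.025,0.02],[0,0,0.05],0],[[0.064,-0.051,0.04],[0,0,0.09],0],[[0.064,-0.051,0.04],[0,0,0.09],0],[[0.064,-0.051,0.08],[0,0,0.09],0],[[0.064,-0.051,0.12],[0,0,0.09],0],[[0.064,-0.051,0.16],[0,0,0.09],0],[[0.064,-0.051,0.2],[0,0,0.09],0],[[0.064,-0.051,0.235],[0,0,0.09],0],[[0.064,-0.051,0.26],[0,0,0.09],0],[[0.064,-0.051,0.272],[0,0,0.09],0]]'

```text
t: 2.7
eef_pos: [0.4345, -0.0764, 0.1139]
orientation: [-0.041, -3.135, -0.003]
ft_force: [-0.0, 0.2, -0.2]
grip_width: 0.002
```

```bash
python3 - <<'E'
from h import *
print(tool()[0],r.get_obs()['ft_force'])
im,d,c=snap('wrist','w2')
cv2.imwrite('pics/w2c.png',cv2.resize(im[:,:,::-1],(800,600),interpolation=cv2.INTER_CUBIC))
E
```

```text
[ 0.43450914 -0.07642956  0.11385055] [-0.03679257  0.15217498 -0.22684004]
```

View pics/w2c.png

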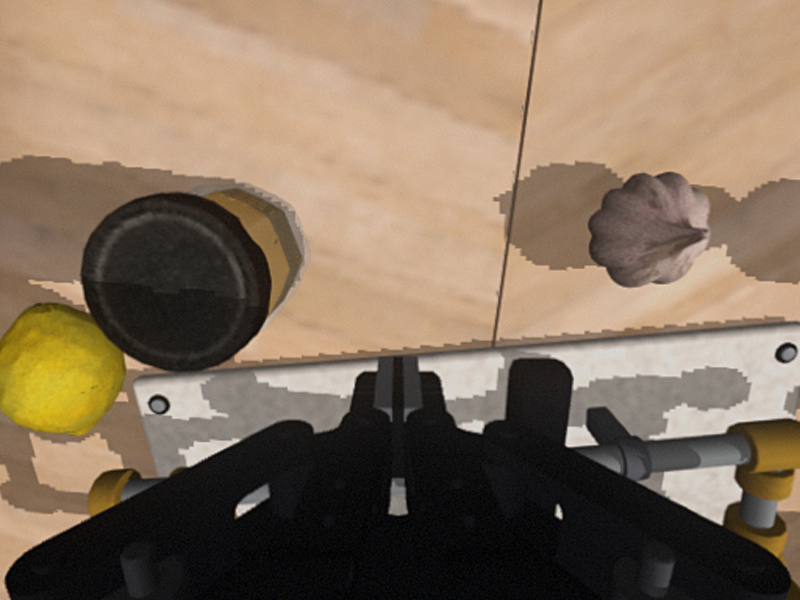

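Emit:
servo_tool --motion '[[[0,0.003,-0.002],[0,0,0],0],[[0,0.006,-0.003],[0,0,0],0],[[0,0.009,-0.003],[0,0,0],0],[[0,0.012,-0.003],[0,0,0],0],[[0,0.014,-0.003],[0,0,0],0],[[0,0.016,-0.003],[0,0,0],0],[[0,0.018,-0.003],[0,0,0],0],[[0,0.02,-0.003],[0,0,0],0]]'

```text
t: 3.42
eef_pos: [0.4378, -0.0585, 0.1214]
orientation: [0.045, 3.141, -0.0]
ft_force: [0.2, 0.0, 0.6]
grip_width: -0.001
```

Emit:
servo_tool --motion '[[[0,0.002,0.003],[0,0,0],0],[[0,0.004,0.003],[0,0,0],0],[[0,0.006,0.003],[0,0,0],0]]'

```text
t: 3.67
eef_pos: [0.4377, -0.0531, 0.1179]
orientation: [-0.045, -3.141, 0.002]
ft_force: [-1.0, -3.0, 0.4]
grip_width: 0.0
```

```bash
python3 - <<'E'
from h import *
for t in (.09,.12):print(fc('b',t,.021))
rows([fc('b',t,.021) for t in np.arange(.14,.64,.05)])
E
```

```text
(array([ 0.43740342, -0.05405487,  0.118     ]), np.float64(88.2933798438226))
(array([ 0.43686137, -0.0520787 ,  0.118     ]), np.float64(86.57450645843014))
[[0.0012, 0.0023, -0.0001], [-0.001, -0.001, 0.051], 0.0]
[[0.002, 0.0056, -0.0001], [-0.001, -0.001, 0.101], 0.0]
[[0.0026, 0.009, -0.0001], [-0.002, -0.001, 0.151], 0.0]
[[0.0031, 0.0124, -0.0001], [-0.002, -0.001, 0.201], 0.0]
[[0.0034, 0.0158, -0.0001], [-0.002, -0.001, 0.251], 0.0]
[[0.0035, 0.0192, -0.0001], [-0.002, -0.001, 0.301], 0.0]
[[0.0035, 0.0226, -0.0001], [-0.002, -0.0, 0.351], 0.0]
[[0.0032, 0.026, -0.0001], [-0.002, -0.0, 0.401], 0.0]
[[0.0029, 0.0294, -0.0001], [-0.002, -0.0, 0.451], 0.0]
[[0.0023, 0.0328, -0.0001], [-0.002, -0.0, 0.501], 0.0]
```

Emit:
servo_tool --motion '[[[0.001,0.0025,0],[0,0,0.05],0],[[0.002,0.0055,0],[0,0,0.1],0],[[0.0025,0.009,0],[0,0,0.15],0],[[0.003,0.0125,0],[0,0,0.2],0],[[0.0035,0.016,0],[0,0,0.25],0],[[0.0035,0.019,0],[0,0,0.3],0],[[0.0035,0.0225,0],[0,0,0.35],0],[[0.003,0.026,0],[0,0,0.4],0],[[0.003,0.0295,0],[0,0,0.45],0],[[0.0025,0.033,0],[0,0,0.5],0]]'

```text
t: 4.5
eef_pos: [0.4363, -0.0201, 0.118]
orientation: [0.825, 3.031, -0.002]
ft_force: [0.5, -3.3, -1.3]
grip_width: 0.001
```

```bash
python3 - <<'E'
from h import *
print(tool()[0],fc('b',.59,.021))
rows([fc('b',t,.021) for t in np.arange(.65,1.2,.06)])
E
```

```text
[ 0.43632605 -0.02008717  0.1180484 ] (array([ 0.43629819, -0.02027355,  0.118     ]), np.float64(59.64549008728144))
[[0.0011, 0.0038, 0.0], [-0.001, 0.001, 0.058], 0.0]
[[0.002, 0.0078, 0.0], [-0.001, 0.001, 0.118], 0.0]
[[0.0027, 0.0118, 0.0], [-0.001, 0.001, 0.178], 0.0]
[[0.0031, 0.0159, 0.0], [-0.001, 0.001, 0.238], 0.0]
[[0.0033, 0.02, 0.0], [-0.001, 0.001, 0.298], 0.0]
[[0.0032, 0.0241, 0.0], [-0.001, 0.001, 0.358], 0.0]
[[0.0029, 0.0282, 0.0], [-0.001, 0.001, 0.418], 0.0]
[[0.0023, 0.0322, 0.0], [-0.001, 0.001, 0.478], 0.0]
[[0.0015, 0.0362, -0.0], [-0.001, 0.001, 0.538], 0.0]
[[0.0005, 0.0402, -0.0], [-0.001, 0.001, 0.598], 0.0]
```

Tracking well; the force is the expected ~3 N.

Emit:
servo_tool --motion '[[[0.001,0.004,0],[0,0,0.06],0],[[0.002,0.008,0],[0,0,0.12],0],[[0.0025,0.012,0],[0,0,0.18],0],[[0.003,0.016,0],[0,0,0.24],0],[[0.0035,0.02,0],[0,0,0.3],0],[[0.003,0.024,0],[0,0,0.36],0],[[0.003,0.028,0],[0,0,0.42],0],[[0.0025,0.032,0],[0,0,0.48],0],[[0.0015,0.036,0],[0,0,0.54],0],[[0.0005,0.04,0],[0,0,0.6],0]]'

```text
t: 5.33
eef_pos: [0.4555, 0.0151, 0.1179]
orientation: [-1.684, -2.65, 0.003]
ft_force: [-2.2, -2.5, 2.0]
grip_width: 0.001
```

```bash
python3 - <<'E'
from h import *
print(tool()[0],fc('b',1.19,.021))
rows([fc('b',t,.021) for t in [1.24,1.29,1.34,1.38,1.42,1.45,1.48,1.51,1.54,1.57]])
E
```

```text
[0.45546774 0.01512844 0.11793759] (array([0.4562638 , 0.01481694, 0.118     ]), np.float64(25.26802237943204))
[[0.0004, 0.0039, -0.0001], [-0.002, -0.001, 0.048], 0.0]
[[0.0012, 0.0072, -0.0001], [-0.002, -0.0, 0.098], 0.0]
[[0.0018, 0.0105, -0.0001], [-0.002, -0.0, 0.148], 0.0]
[[0.0022, 0.0132, -0.0001], [-0.002, -0.0, 0.188], 0.0]
[[0.0025, 0.016, -0.0001], [-0.002, -0.0, 0.228], 0.0]
[[0.0026, 0.018, -0.0001], [-0.002, -0.0, 0.258], 0.0]
[[0.0027, 0.02, -0.0001], [-0.002, -0.0, 0.288], 0.0]
[[0.0027, 0.0221, -0.0001], [-0.002, -0.0, 0.318], 0.0]
[[0.0027, 0.0241, -0.0001], [-0.002, -0.0, 0.348], 0.0]
[[0.0026, 0.0262, -0.0001], [-0.002, -0.0, 0.378], 0.0]
```

Emit:
servo_tool --motion '[[[0.0005,0.0035,0],[0,0,0.05],0],[[0.0012,0.007,0],[0,0,0.1],0],[[0.0018,0.01,0],[0,0,0.15],0],[[0.0022,0.013,0],[0,0,0.19],0],[[0.0025,0.0155,0],[0,0,0.23],0],[[0.0026,0.0175,0],[0,0,0.26],0],[[0.0026,0.0195,0],[0,0,0.29],0],[[0.0026,0.0215,0],[0,0,0.32],0]]'

```text
t: 6.0
eef_pos: [0.4733, 0.0274, 0.1176]
orientation: [-2.081, -2.348, 0.002]
ft_force: [-2.8, 0.9, 1.6]
grip_width: -0.001
```

```bash
python3 - <<'E'
from h import *
print(tool()[0],fc('b',1.51,.021))
rows([fc('b',t,.021) for t in [1.54,1.57]])
im,d,c=snap('top','t2')
cv2.imwrite('pics/t2c.png',cv2.resize(im[145:275,190:365,::-1],None,fx=4.5,fy=4.5,interpolation=cv2.INTER_CUBIC))
im,d,c=snap('side','s2')
cv2.imwrite('pics/s2c.png',cv2.resize(im[140:310,150:350,::-1],None,fx=4,fy=3.5,interpolation=cv2.INTER_CUBIC))
E
```

```text
[0.47326513 0.02743606 0.11761923] (array([0.47430709, 0.02698965, 0.118     ]), np.float64(6.9333729352456945))
[[0.0, 0.0029, -0.0004], [-0.003, -0.002, 0.029], 0.0]
[[0.0006, 0.0049, -0.0004], [-0.003, -0.002, 0.059], 0.0]
```

View pics/t2c.png

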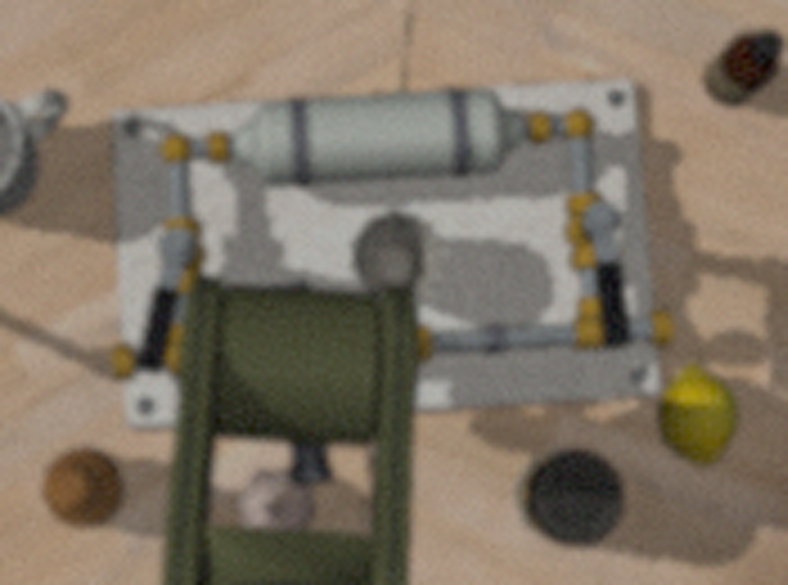

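View pics/s2c.png

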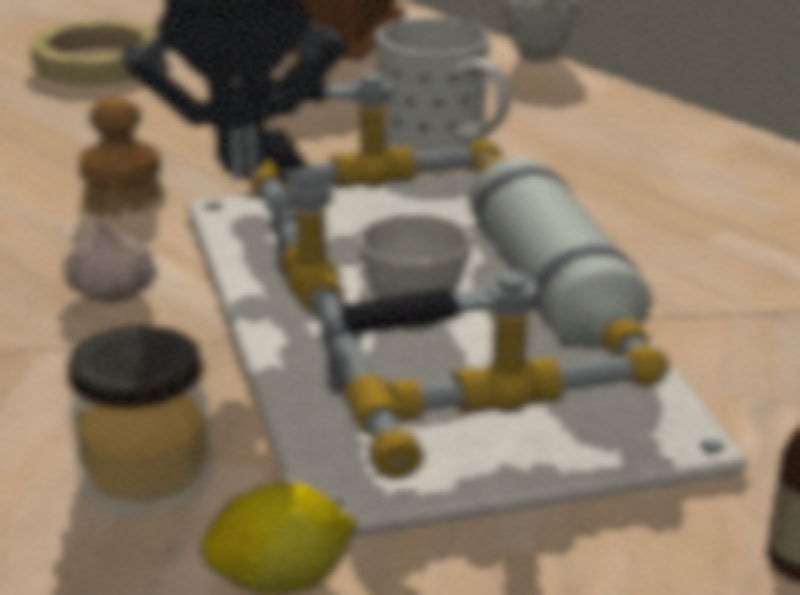

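Emit:
servo_tool --motion '[[[0,0.002,0],[0,0,0.02],0],[[0,0.003,0],[0,0,0.04],0],[[0,0.004,0],[0,0,0.06],0],[[0,0.005,0],[0,0,0.06],0],[[0,0.005,0],[0,0,0.06],0]]'

```text
t: 6.52
eef_pos: [0.4781, 0.0275, 0.1175]
orientation: [-2.15, -2.286, 0.004]
ft_force: [-7.4, 2.6, 1.3]
grip_width: -0.001
```

Emit:
servo_tool --motion '[[[0,0.001,0],[0,0,0],0],[[0,0.001,0],[0,0,0],0]]'

```text
t: 6.68
eef_pos: [0.4783, 0.0275, 0.1175]
orientation: [-2.148, -2.285, 0.007]
ft_force: [-10.8, 3.3, 3.8]
grip_width: -0.003
```

Emit:
servo_tool --motion '[[[0,-0.012,0],[0,0,0],0],[[0,-0.03,0],[0,0,0],0],[[0,-0.035,-0.02],[0,0,-0.05],0],[[0,-0.035,-0.06],[0,0,-0.17],0],[[0,-0.035,-0.1],[0,0,-0.29],0],[[0,-0.035,-0.14],[0,0,-0.41],0],[[0,-0.035,-0.18],[0,0,-0.53],0],[[0,-0.035,-0.22],[0,0,-0.65],0],[[0,-0.02,-0.24],[0,0,-0.77],0],[[0,-0.01,-0.24],[0,0,-0.89],0]]'

```text
t: 7.52
eef_pos: [0.4737, 0.0261, 0.3667]
orientation: [0.945, 2.98, 0.005]
ft_force: [0.9, 0.6, 0.4]
grip_width: -0.002
```

```bash
python3 - <<'E'
from h import *
print(tool()[0]); rows([((.48,.05,.36),78)])
E
```

```text
[0.47374913 0.02609769 0.36671026]
[[0.0088, 0.0231, 0.0068], [0.005, 0.016, -0.405], 0.0]
```

Emit:
servo_tool --motion '[[[0,0.02,0],[0,0,-0.12],0],[[0,0.02,0],[0.003,0.01,-0.24],0],[[0,0.02,0],[0.005,0.015,-0.36],0],[[0,0.02,0],[0.005,0.015,-0.4],0],[[0,0.02,0],[0.005,0.015,-0.4],0]]'

```text
t: 7.93
eef_pos: [0.4829, 0.0426, 0.3587]
orientation: [-0.342, -3.11, 0.001]
ft_force: [0.6, -0.3, 0.6]
grip_width: -0.004
```

```bash
python3 - <<'E'
from h import *
print(tool()[0],tool()[1].as_matrix().round(3))
im,d,c=snap('wrist','w3')
cv2.imwrite('pics/w3c.png',cv2.resize(im[:,:,::-1],(800,600),interpolation=cv2.INTER_CUBIC))
E
```

```text
[0.48289868 0.04264952 0.35873487] [[-0.976  0.217 -0.013]
 [ 0.217  0.976  0.001]
 [ 0.013 -0.002 -1.   ]]
```

View pics/w3c.png

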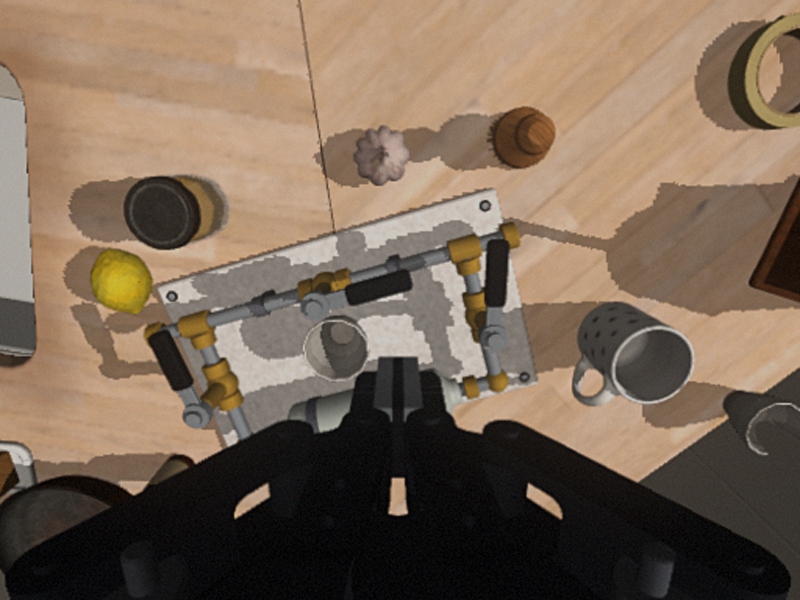

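```bash
cat > m3.py <<'E'
from h import *
z=load('w3')
g=lambda x,y:((x+.5)/1.5625-.5,(y+.5)/1.5625-.5)
def q(x,y,h): u,v=g(x,y); return atz(z,u,v,h)
b=q(316,302,.122); t=q(411,280,.119); rt=q(346,294,.119)
for n,p in dict(hub=b,root=rt,tip=t).items(): print(n,p.round(4))
dd=(t-rt); print('heading',np.degrees(np.arctan2(dd[1],dd[0])),'hub-tip',np.degrees(np.arctan2(*(t-b)[[1,0]])))
l=q(495,335,.122);lt=q(497,240,.119);rr=q(197,414,.122);rt=q(160,334,.119)
print('l',l,lt,'r',rr,rt, np.degrees(np.arctan2(*(l-rr)[[1,0]])))
p1=q(182,327,.045);p2=q(447,252,.045);print('pipe',np.degrees(np.arctan2(*(p2-p1)[[1,0]])))
c1=q(158,290,.012);c2=q(493,190,.012);print('edge',np.degrees(np.arctan2(*(c2-c1)[[1,0]])))
for k,a,b2 in (('l',l,lt),('r',rr,rt)):
    d=b2-a;print(k,np.hypot(*d[:2]),np.arctan2(d@EY*(1 if k=='l' else -1),-d@EX))
E
python3 m3.py
python3 - <<'E'
import cv2
im=cv2.imread('pics/w3.png')[110:290,80:360]
cv2.imwrite('pics/w3d.png',cv2.resize(im,None,fx=2.85,fy=2.85,interpolation=cv2.INTER_CUBIC))
E
```

```text
hub [ 0.4991 -0.0291  0.122 ]
root [ 0.4985 -0.0035  0.119 ]
tip [0.4986 0.052  0.119 ]
heading 89.92720515610505 hub-tip 90.33218962975866
l [0.56033051 0.11171046 0.122     ] [0.48123604 0.12682205 0.119     ] r [ 0.57721254 -0.16256014  0.122     ] [ 0.4981567 -0.1697283  0.119    ] 93.52225266092044
pipe 93.46014669500657
edge 93.80004855371062
l 0.0805251300798268 0.24899626735139868
r 0.07938015336605975 0.03021100021666741
```

View pics/w3d.png

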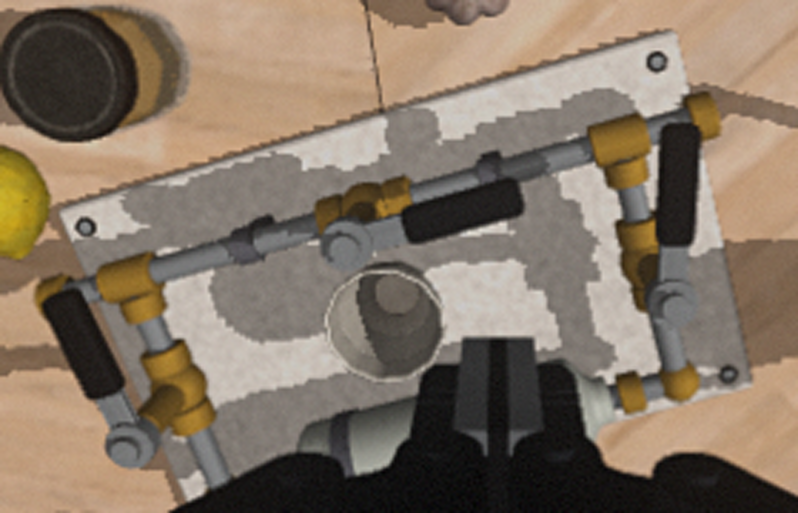

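```bash
sed -i "s/l=np.array(\[.5625,.108,0\])/l=np.array([.561,.109,0])/" h.py; python3 - <<'E'
from h import *
a=fc('l',.26,.038); b=fc('l',.26,.038,zt=.32); print(a); rows([b,a])
E
```

```text
(array([0.48975144, 0.08465574, 0.118     ]), np.float64(78.5530973265986))
[[0.0018, 0.0426, 0.0387], [-0.002, -0.013, -0.021], 0.0]
[[-0.0009, 0.043, 0.2406], [-0.002, -0.013, -0.021], 0.0]
```

Emit:
servo_tool --motion '[[[0.001,0.03,0.02],[-0.002,-0.013,-0.02],0],[[0.001,0.043,0.04],[-0.002,-0.013,-0.02],0],[[0.001,0.043,0.07],[-0.002,-0.013,-0.02],0],[[0,0.043,0.11],[-0.002,-0.013,-0.02],0],[[0,0.043,0.15],[-0.002,-0.013,-0.02],0],[[0,0.043,0.18],[-0.002,-0.013,-0.02],0],[[0,0.043,0.21],[-0.002,-0.013,-0.02],0],[[0,0.043,0.23],[-0.002,-0.013,-0.02],0],[[0,0.043,0.24],[-0.002,-0.013,-0.02],0],[[0,0.043,0.24],[-0.002,-0.013,-0.02],0]]'

```text
t: 8.82
eef_pos: [0.4861, 0.0851, 0.1156]
orientation: [-0.313, -3.119, 0.001]
ft_force: [0.0, 0.3, -0.1]
grip_width: -0.001
```

```bash
python3 - <<'E'
from h import *
print(tool()[0]); rows([fc('l',.26,o) for o in (.03,.025,.02)])
E
```

```text
[0.48611109 0.08505449 0.11564753]
[[-0.0036, 0.0083, -0.0024], [-0.001, -0.007, -0.0], 0.0]
[[-0.0036, 0.0133, -0.0024], [-0.001, -0.007, -0.0], 0.0]
[[-0.0036, 0.0183, -0.0024], [-0.001, -0.007, -0.0], 0.0]
```

Emit:
servo_tool --motion '[[[-0.003,0.003,-0.002],[0,-0.007,0],0],[[-0.003,0.006,-0.002],[0,-0.007,0],0],[[-0.003,0.009,-0.002],[0,-0.007,0],0],[[-0.003,0.011,-0.002],[0,-0.007,0],0],[[-0.003,0.013,-0.002],[0,-0.007,0],0],[[-0.003,0.015,-0.002],[0,-0.007,0],0]]'

```text
t: 9.32
eef_pos: [0.4939, 0.0998, 0.1208]
orientation: [0.311, 3.121, 0.0]
ft_force: [0.1, -0.1, -0.3]
grip_width: -0.002
```

Emit:
servo_tool --motion '[[[0.002,0.002,0.003],[0,0,0],0],[[0.002,0.004,0.003],[0,0,0],0],[[0.002,0.005,0.003],[0,0,0],0]]'

```text
t: 9.57
eef_pos: [0.4923, 0.1046, 0.1171]
orientation: [0.311, 3.122, -0.002]
ft_force: [-1.2, -3.5, 2.3]
grip_width: -0.003
```

```bash
python3 - <<'E'
from h import *
print(tool()[0]); print([fc('l',t,.021) for t in (.26,.3)])
E
```

```text
[0.49231885 0.10459848 0.117064  ]
[(array([0.49312526, 0.10131759, 0.118     ]), np.float64(78.5530973265986)), (array([0.49287234, 0.104038  , 0.118     ]), np.float64(76.2612661460753))]
```

```bash
python3 - <<'E'
from h import *
rows([fc('l',t,.021) for t in np.arange(.35,.85,.05)])
E
```

```text
[[0.0002, 0.0029, -0.0009], [-0.001, 0.004, 0.091], 0.0]
[[0.0008, 0.0062, -0.0009], [-0.001, 0.004, 0.141], 0.0]
[[0.0013, 0.0096, -0.0009], [-0.0, 0.004, 0.191], 0.0]
[[0.0017, 0.013, -0.001], [-0.0, 0.004, 0.241], 0.0]
[[0.0018, 0.0164, -0.001], [-0.0, 0.004, 0.291], 0.0]
[[0.0018, 0.0198, -0.001], [-0.0, 0.004, 0.341], 0.0]
[[0.0016, 0.0232, -0.001], [-0.0, 0.004, 0.391], 0.0]
[[0.0013, 0.0266, -0.001], [0.0, 0.004, 0.441], 0.0]
[[0.0008, 0.03, -0.001], [0.0, 0.004, 0.491], 0.0]
[[0.0001, 0.0334, -0.001], [0.0, 0.004, 0.541], 0.0]
```

Emit:
servo_tool --motion '[[[0,0.003,-0.001],[0,0.004,0.09],0],[[0.001,0.006,-0.001],[0,0.004,0.14],0],[[0.0015,0.0095,-0.001],[0,0.004,0.19],0],[[0.0015,0.013,-0.001],[0,0.004,0.24],0],[[0.002,0.0165,-0.001],[0,0.004,0.29],0],[[0.002,0.02,-0.001],[0,0.004,0.34],0],[[0.0015,0.023,-0.001],[0,0.004,0.39],0],[[0.0015,0.0265,-0.001],[0,0.004,0.44],0],[[0.001,0.03,-0.001],[0,0.004,0.49],0],[[0,0.0335,-0.001],[0,0.004,0.54],0]]'

```text
t: 10.4
eef_pos: [0.4975, 0.1378, 0.1171]
orientation: [-1.136, -2.925, 0.001]
ft_force: [-4.0, -0.6, 0.6]
grip_width: 0.002
```

```bash
python3 - <<'E'
from h import *
print(tool()[0],fc('l',.8,.021))
rows([fc('l',t,.021) for t in np.arange(.85,1.31,.05)])
E
```

```text
[0.49748218 0.13775072 0.11709784] (array([0.49883344, 0.13730758, 0.118     ]), np.float64(47.61337638953414))
[[-0.0003, 0.0039, -0.0009], [-0.002, -0.003, 0.049], 0.0]
[[0.0005, 0.0072, -0.0009], [-0.002, -0.003, 0.099], 0.0]
[[0.0011, 0.0105, -0.0009], [-0.002, -0.003, 0.149], 0.0]
[[0.0016, 0.0139, -0.0009], [-0.002, -0.003, 0.199], 0.0]
[[0.0019, 0.0173, -0.0009], [-0.002, -0.003, 0.249], 0.0]
[[0.002, 0.0207, -0.0009], [-0.002, -0.003, 0.299], 0.0]
[[0.002, 0.0241, -0.0009], [-0.002, -0.003, 0.349], 0.0]
[[0.0018, 0.0275, -0.0009], [-0.002, -0.003, 0.399], 0.0]
[[0.0014, 0.0309, -0.001], [-0.003, -0.003, 0.449], 0.0]
[[0.0009, 0.0343, -0.001], [-0.003, -0.003, 0.499], 0.0]
```

Emit:
servo_tool --motion '[[[0,0.004,-0.001],[0,0,0.05],0],[[0.0005,0.007,-0.001],[0,0,0.1],0],[[0.001,0.0105,-0.001],[0,0,0.15],0],[[0.0015,0.014,-0.001],[0,0,0.2],0],[[0.002,0.0175,-0.001],[0,0,0.25],0],[[0.002,0.0205,-0.001],[0,0,0.3],0],[[0.002,0.024,-0.001],[0,0,0.35],0],[[0.002,0.0275,-0.001],[0,0,0.4],0],[[0.0015,0.031,-0.001],[0,0,0.45],0],[[0.001,0.0345,-0.001],[0,0,0.5],0]]'

```text
t: 11.23
eef_pos: [0.5196, 0.1644, 0.1177]
orientation: [-1.824, -2.552, 0.002]
ft_force: [-4.8, 0.8, 1.2]
grip_width: 0.001
```

```bash
python3 - <<'E'
from h import *
print(tool()[0],fc('l',1.3,.021))
rows([fc('l',t,.021) for t in [1.34,1.38,1.42,1.45,1.48,1.5,1.52,1.54,1.57]])
E
```

```text
[0.51958305 0.16443585 0.11770763] (array([0.52001509, 0.16364647, 0.118     ]), np.float64(18.96548663299298))
[[-0.0001, 0.0028, -0.0003], [-0.004, -0.003, 0.039], 0.0]
[[0.0006, 0.0054, -0.0003], [-0.004, -0.003, 0.079], 0.0]
[[0.0012, 0.0081, -0.0003], [-0.004, -0.003, 0.119], 0.0]
[[0.0015, 0.0101, -0.0003], [-0.004, -0.003, 0.149], 0.0]
[[0.0018, 0.0121, -0.0003], [-0.004, -0.003, 0.179], 0.0]
[[0.002, 0.0135, -0.0003], [-0.004, -0.003, 0.199], 0.0]
[[0.0022, 0.0148, -0.0003], [-0.004, -0.003, 0.219], 0.0]
[[0.0023, 0.0162, -0.0003], [-0.004, -0.003, 0.239], 0.0]
[[0.0024, 0.0182, -0.0004], [-0.004, -0.003, 0.269], 0.0]
```

Emit:
servo_tool --motion '[[[0,0.003,0],[0,0,0.04],0],[[0.0005,0.0055,0],[0,0,0.08],0],[[0.001,0.008,0],[0,0,0.12],0],[[0.0015,0.01,0],[0,0,0.15],0],[[0.002,0.012,0],[0,0,0.18],0],[[0.002,0.0135,0],[0,0,0.2],0],[[0.002,0.0145,0],[0,0,0.22],0]]'

```text
t: 11.82
eef_pos: [0.5334, 0.1709, 0.118]
orientation: [-2.093, -2.339, 0.001]
ft_force: [-3.7, 1.3, -1.8]
grip_width: -0.002
```

Emit:
servo_tool --motion '[[[0,0.001,0],[0,0,0.02],0],[[0,0.002,0],[0,0,0.04],0],[[0,0.002,0],[0,0,0.05],0]]'

```text
t: 12.07
eef_pos: [0.5364, 0.1707, 0.1189]
orientation: [-2.153, -2.287, -0.001]
ft_force: [-3.2, 2.1, -1.3]
grip_width: 0.001
```

Emit:
servo_tool --motion '[[[0,0.001,0],[0,0,0],0],[[0,0.001,0],[0,0,0],0]]'

```text
t: 12.23
eef_pos: [0.5377, 0.1706, 0.1191]
orientation: [-2.151, -2.289, -0.002]
ft_force: [-2.8, 1.3, -1.6]
grip_width: -0.001
```

Emit:
servo_tool --motion '[[[0,0.001,0],[0,0,0],0],[[0,0.001,0],[0,0,0],0]]'

```text
t: 12.4
eef_pos: [0.5388, 0.1707, 0.1192]
orientation: [-2.151, -2.289, -0.002]
ft_force: [-3.0, 0.6, -1.9]
grip_width: -0.002
```

Emit:
servo_tool --motion '[[[0,0.001,0],[0,0,0],0],[[0,0.001,0],[0,0,0],0]]'

```text
t: 12.57
eef_pos: [0.5395, 0.1708, 0.1192]
orientation: [-2.151, -2.289, -0.001]
ft_force: [-4.9, 1.9, -2.4]
grip_width: -0.0
```

Emit:
servo_tool --motion '[[[0,0.001,0],[0,0,0],0],[[0,0.001,0],[0,0,0],0]]'

```text
t: 12.73
eef_pos: [0.5396, 0.1709, 0.1191]
orientation: [-2.15, -2.287, 0.002]
ft_force: [-8.6, 2.3, 1.4]
grip_width: -0.003
```

Emit:
servo_tool --motion '[[[0,-0.012,0],[0,0,0],0],[[0,-0.03,0],[0,0,0],0],[[0,-0.035,-0.02],[0,0,0.05],0],[[0,-0.035,-0.06],[0,0,0.17],0],[[0.0,-0.035,-0.1],[0,0,0.29],0],[[-0.03,-0.035,-0.13],[0,0,0.41],0],[[-0.07,-0.035,-0.13],[0,0,0.53],0],[[-0.11,-0.035,-0.13],[0,0,0.65],0],[[-0.15,-0.035,-0.13],[0,0,0.77],0],[[-0.19,-0.035,-0.13],[0,0,0.89],0]]'

```text
t: 13.57
eef_pos: [0.5186, -0.0235, 0.2511]
orientation: [2.927, 1.131, 0.009]
ft_force: [0.7, -0.5, -0.2]
grip_width: 0.003
```

```bash
sed -i "s/r=np.array(\[.579,-.171,0\])/r=np.array([.581,-.170,0])/" h.py; python3 - <<'E'
from h import *
print(tool()[0],fc('r',.03,.045)); rows([fc('r',.03,.045,zt=.30),fc('r',.03,.045)])
E
```

```text
[ 0.51862322 -0.0235418   0.25110889] (array([ 0.5122102 , -0.13103894,  0.118     ]), np.float64(-84.83112661460754))
[[-0.0768, 0.0755, -0.0488], [0.004, -0.006, 0.647], 0.0]
[[-0.0776, 0.0746, 0.1332], [0.004, -0.006, 0.647], 0.0]
```

Emit:
servo_tool --motion '[[[-0.02,0.02,-0.02],[0,0,0.12],0],[[-0.04,0.04,-0.04],[0,0,0.24],0],[[-0.06,0.06,-0.06],[0,0,0.36],0],[[-0.077,0.075,-0.08],[0.002,-0.003,0.48],0],[[-0.077,0.075,-0.09],[0.004,-0.006,0.6],0],[[-0.077,0.075,-0.09],[0.004,-0.006,0.65],0],[[-0.077,0.075,-0.09],[0.004,-0.006,0.65],0]]'

```text
t: 14.15
eef_pos: [0.5124, -0.1302, 0.3416]
orientation: [3.138, 0.142, -0.001]
ft_force: [-0.0, -0.3, 0.2]
grip_width: 0.0
```

```bash
python3 - <<'E'
from h import *
print(tool()[0],tool()[1].as_matrix().round(3))
rows([fc('r',.03,.045)])
im,d,c=snap('wrist','w4')
cv2.imwrite('pics/w4c.png',cv2.resize(im[:,:,::-1],(800,600),interpolation=cv2.INTER_CUBIC))
im,d,c=snap('top','t4')
cv2.imwrite('pics/t4c.png',cv2.resize(im[145:275,190:365,::-1],None,fx=4.5,fy=4.5,interpolation=cv2.INTER_CUBIC))
E
```

```text
[ 0.51242774 -0.13019465  0.34155693] [[ 0.996  0.09  -0.   ]
 [ 0.09  -0.996 -0.001]
 [-0.001  0.001 -1.   ]]
[[-0.0002, 0.0006, 0.2236], [0.001, 0.001, 0.0], 0.0]
```

View pics/w4c.png

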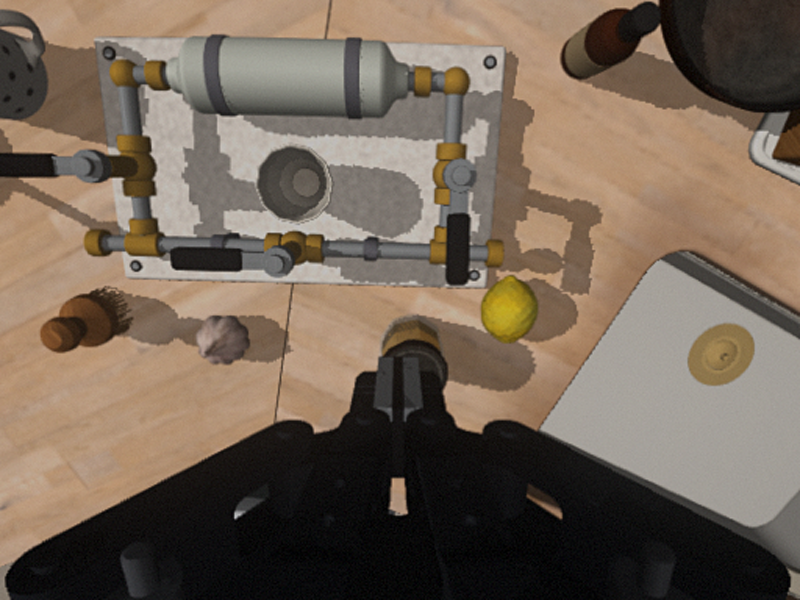

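View pics/t4c.png

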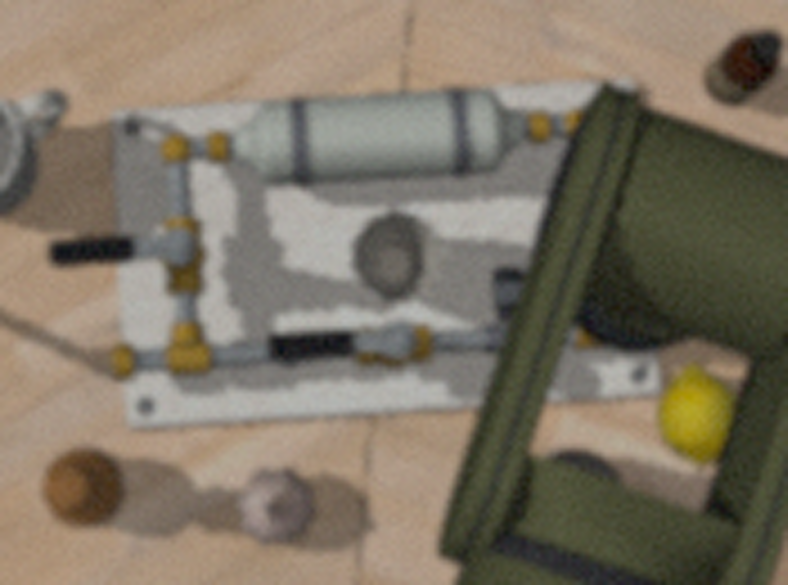

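Emit:
servo_tool --motion '[[[0,0,0.03],[0,0,0],0],[[0,0,0.07],[0,0,0],0],[[0,0,0.11],[0,0,0],0],[[0,0,0.15],[0,0,0],0],[[0,0,0.18],[0,0,0],0],[[0,0,0.205],[0,0,0],0],[[0,0.003,0.218],[0,0,0],0],[[0,0.007,0.223],[0,0,0],0],[[0,0.011,0.223],[0,0,0],0],[[0,0.014,0.223],[0,0,0],0]]'

```text
t: 15.08
eef_pos: [0.5124, -0.1428, 0.1173]
orientation: [-3.137, -0.146, 0.006]
ft_force: [1.4, -0.5, 0.3]
grip_width: 0.005
```

Emit:
servo_tool --motion '[[[0,0.002,0],[0,0,0],0],[[0,0.004,0],[0,0,0],0],[[0,0.005,0],[0,0,0],0],[[0,0.006,0],[0,0,0],0]]'

```text
t: 15.42
eef_pos: [0.5124, -0.1483, 0.1168]
orientation: [-3.136, -0.146, 0.007]
ft_force: [-0.7, -0.1, 0.5]
grip_width: 0.004
```

Emit:
servo_tool --motion '[[[0,0.001,0],[0,0,0],0],[[0,0.002,0],[0,0,0],0],[[0,0.003,0],[0,0,0],0]]'

```text
t: 15.67
eef_pos: [0.5121, -0.1509, 0.1158]
orientation: [-3.136, -0.146, 0.009]
ft_force: [0.2, -0.0, -0.3]
grip_width: -0.002
```

Emit:
servo_tool --motion '[[[0,0.001,0],[0,0,0],0],[[0,0.002,0],[0,0,0],0],[[0,0.003,0],[0,0,0],0]]'

```text
t: 15.92
eef_pos: [0.5123, -0.1539, 0.1157]
orientation: [-3.135, -0.146, 0.01]
ft_force: [0.2, 0.6, 0.1]
grip_width: 0.001
```

Emit:
servo_tool --motion '[[[0,0.001,-0.001],[0,0,0],0],[[0,0.002,-0.002],[0,0,0],0],[[0,0.003,-0.002],[0,0,0],0]]'

```text
t: 16.17
eef_pos: [0.5123, -0.1562, 0.1174]
orientation: [-3.134, -0.145, 0.011]
ft_force: [-1.3, 3.6, -0.7]
grip_width: 0.002
```

```bash
python3 - <<'E'
from h import *
print(tool()[0]); print([fc('r',t,.021) for t in (.03,.08)])
rows([fc('r',t,.021) for t in np.arange(.11,.58,.05)])
E
```

```text
[ 0.5122627  -0.15620621  0.11738916]
[(array([ 0.5143724 , -0.15494135,  0.118     ]), np.float64(-84.83112661460754)), (array([ 0.51370305, -0.15829016,  0.118     ]), np.float64(-81.96633763895342))]
[[0.0007, 0.0042, -0.0006], [-0.005, 0.007, -0.078], 0.0]
[[0.0, 0.0075, -0.0006], [-0.005, 0.007, -0.128], 0.0]
[[-0.0005, 0.0109, -0.0007], [-0.005, 0.006, -0.178], 0.0]
[[-0.0009, 0.0143, -0.0007], [-0.006, 0.006, -0.228], 0.0]
[[-0.0011, 0.0177, -0.0007], [-0.006, 0.006, -0.278], 0.0]
[[-0.0011, 0.0211, -0.0007], [-0.006, 0.006, -0.328], 0.0]
[[-0.001, 0.0245, -0.0007], [-0.006, 0.006, -0.378], 0.0]
[[-0.0007, 0.0279, -0.0007], [-0.006, 0.006, -0.428], 0.0]
[[-0.0002, 0.0313, -0.0008], [-0.006, 0.006, -0.478], 0.0]
[[0.0004, 0.0347, -0.0008], [-0.007, 0.005, -0.528], 0.0]
```

Contact at 3.6 N. Now the arc.

Emit:
servo_tool --motion '[[[0.0005,0.0035,0],[-0.005,0.007,-0.06],0],[[0,0.007,0],[-0.005,0.007,-0.12],0],[[-0.0005,0.0105,-0.001],[-0.005,0.006,-0.18],0],[[-0.001,0.014,-0.001],[-0.006,0.006,-0.23],0],[[-0.001,0.0175,-0.001],[-0.006,0.006,-0.28],0],[[-0.001,0.021,-0.001],[-0.006,0.006,-0.33],0],[[-0.001,0.0245,-0.001],[-0.006,0.006,-0.38],0],[[-0.0005,0.028,-0.001],[-0.006,0.006,-0.43],0],[[0,0.0315,-0.001],[-0.006,0.006,-0.48],0],[[0.0005,0.035,-0.001],[-0.007,0.005,-0.53],0]]'

```text
t: 17.0
eef_pos: [0.5149, -0.1914, 0.1177]
orientation: [-2.989, -0.966, 0.005]
ft_force: [-3.1, 2.6, -0.7]
grip_width: 0.004
```

```bash
python3 - <<'E'
from h import *
print(tool()[0],fc('r',.56,.021))
rows([fc('r',t,.021) for t in np.arange(.61,1.08,.05)])
E
```

```text
[ 0.5149201  -0.1913868   0.11774209] (array([ 0.51590059, -0.19068976,  0.118     ]), np.float64(-54.46436347267391))
[[0.0002, 0.0033, -0.0003], [-0.001, 0.003, -0.045], 0.0]
[[-0.0006, 0.0066, -0.0003], [-0.001, 0.003, -0.095], 0.0]
[[-0.0013, 0.0099, -0.0003], [-0.001, 0.003, -0.145], 0.0]
[[-0.0017, 0.0133, -0.0003], [-0.001, 0.003, -0.195], 0.0]
[[-0.0021, 0.0167, -0.0003], [-0.001, 0.003, -0.245], 0.0]
[[-0.0022, 0.0201, -0.0003], [-0.002, 0.003, -0.295], 0.0]
[[-0.0022, 0.0236, -0.0003], [-0.002, 0.003, -0.345], 0.0]
[[-0.002, 0.027, -0.0003], [-0.002, 0.003, -0.395], 0.0]
[[-0.0016, 0.0304, -0.0003], [-0.002, 0.003, -0.445], 0.0]
[[-0.0011, 0.0337, -0.0003], [-0.002, 0.003, -0.495], 0.0]
```

Emit:
servo_tool --motion '[[[0,0.0035,0],[0,0.003,-0.05],0],[[-0.0005,0.0065,0],[0,0.003,-0.1],0],[[-0.0015,0.01,0],[0,0.003,-0.15],0],[[-0.0015,0.0135,0],[0,0.003,-0.2],0],[[-0.002,0.0165,0],[0,0.003,-0.25],0],[[-0.002,0.02,0],[0,0.003,-0.3],0],[[-0.002,0.0235,0],[0,0.003,-0.35],0],[[-0.002,0.027,0],[0,0.003,-0.4],0],[[-0.0015,0.0305,0],[0,0.003,-0.45],0],[[-0.001,0.034,0],[0,0.003,-0.5],0]]'

```text
t: 17.83
eef_pos: [0.5338, -0.2201, 0.1178]
orientation: [-2.656, -1.675, 0.002]
ft_force: [-4.9, -0.1, -0.9]
grip_width: 0.001
```

```bash
python3 - <<'E'
from h import *
print(tool()[0],fc('r',1.06,.021))
rows([fc('r',t,.021) for t in [1.11,1.16,1.21,1.26,1.31,1.36,1.40,1.43,1.46,1.49,1.571]])
E
```

```text
[ 0.53382087 -0.22013916  0.11775909] (array([ 0.53378909, -0.21936729,  0.118     ]), np.float64(-25.816473716132737))
[[-0.0003, 0.0029, -0.0002], [-0.002, 0.001, -0.045], 0.0]
[[-0.0011, 0.0062, -0.0002], [-0.002, 0.001, -0.095], 0.0]
[[-0.0018, 0.0096, -0.0003], [-0.002, 0.001, -0.145], 0.0]
[[-0.0023, 0.013, -0.0003], [-0.002, 0.001, -0.195], 0.0]
[[-0.0026, 0.0164, -0.0003], [-0.002, 0.0, -0.245], 0.0]
[[-0.0027, 0.0198, -0.0003], [-0.002, 0.0, -0.295], 0.0]
[[-0.0027, 0.0225, -0.0003], [-0.002, 0.0, -0.335], 0.0]
[[-0.0026, 0.0245, -0.0003], [-0.002, 0.0, -0.365], 0.0]
[[-0.0025, 0.0266, -0.0003], [-0.002, 0.0, -0.395], 0.0]
[[-0.0023, 0.0286, -0.0003], [-0.002, 0.0, -0.425], 0.0]
[[-0.0015, 0.0341, -0.0003], [-0.002, 0.0, -0.506], 0.0]
```

Emit:
servo_tool --motion '[[[0,0.003,0],[0,0,-0.05],0],[[-0.001,0.0065,0],[0,0,-0.1],0],[[-0.002,0.0095,0],[0,0,-0.15],0],[[-0.0025,0.013,0],[0,0,-0.2],0],[[-0.0025,0.0165,0],[0,0,-0.25],0],[[-0.0025,0.02,0],[0,0,-0.3],0],[[-0.0025,0.0225,0],[0,0,-0.34],0],[[-0.0025,0.0245,0],[0,0,-0.37],0],[[-0.0025,0.0265,0],[0,0,-0.4],0],[[-0.0025,0.0285,0],[0,0,-0.43],0]]'

```text
t: 18.67
eef_pos: [0.5587, -0.2351, 0.1179]
orientation: [-2.24, -2.203, 0.002]
ft_force: [-3.6, -1.9, -0.7]
grip_width: -0.0
```

Emit:
servo_tool --motion '[[[0,0.001,0],[0,0,-0.02],0],[[0,0.002,0],[0,0,-0.04],0],[[0,0.003,0],[0,0,-0.06],0]]'

```text
t: 18.92
eef_pos: [0.5625, -0.2349, 0.1184]
orientation: [2.172, 2.268, 0.001]
ft_force: [-3.8, -3.1, -0.6]
grip_width: -0.002
```

Emit:
servo_tool --motion '[[[0,0.001,0],[0,0,-0.02],0],[[0,0.001,0],[0,0,-0.02],0]]'

```text
t: 19.08
eef_pos: [0.564, -0.2346, 0.1188]
orientation: [2.149, 2.289, 0.002]
ft_force: [-2.5, -2.8, -1.9]
grip_width: 0.0
```

Emit:
servo_tool --motion '[[[0,0.001,0],[0,0,0],0],[[0,0.001,0],[0,0,0],0]]'

```text
t: 19.25
eef_pos: [0.5643, -0.2345, 0.1188]
orientation: [2.151, 2.289, 0.0]
ft_force: [-6.5, -3.4, -0.6]
grip_width: 0.001
```

Emit:
servo_tool --motion '[[[0,0.001,0],[0,0,0],0],[[0,0.001,0],[0,0,0],0]]'

```text
t: 19.42
eef_pos: [0.5644, -0.2346, 0.1187]
orientation: [-2.15, -2.289, 0.002]
ft_force: [-9.4, -3.3, 2.1]
grip_width: -0.002
```

At the right stop (no further travel, force climbing). Back off, rise and look.

Emit:
servo_tool --motion '[[[0,-0.012,0],[0,0,0],0],[[0,-0.03,0],[0,0,0],0],[[0,-0.035,-0.02],[0,0,0],0],[[0,-0.035,-0.06],[0,0,-0.08],0],[[0,-0.035,-0.1],[0,0,-0.2],0],[[0,-0.035,-0.14],[0,0,-0.32],0],[[0.04,-0.035,-0.18],[0,0,-0.44],0],[[0.08,-0.035,-0.22],[0,0,-0.56],0],[[0.12,-0.035,-0.25],[0,0,-0.68],0],[[0.16,-0.035,-0.28],[0,0,-0.8],0]]'

```text
t: 20.25
eef_pos: [0.5232, -0.1113, 0.3732]
orientation: [1.079, 2.943, 0.005]
ft_force: [0.6, -0.0, 0.4]
grip_width: -0.003
```

```bash
python3 - <<'E'
from h import *
print(tool()[0]); rows([((.50,-.03,.42),93.45)])
E
```

```text
[ 0.52318925 -0.11126621  0.37322127]
[[0.07, 0.0473, -0.0469], [0.003, 0.007, -0.763], 0.0]
```

Emit:
servo_tool --motion '[[[0.03,0.02,-0.02],[0,0,-0.12],0],[[0.06,0.03,-0.03],[0,0,-0.24],0],[[0.065,0.04,-0.04],[0,0,-0.36],0],[[0.065,0.04,-0.04],[0,0,-0.48],0],[[0.065,0.04,-0.04],[0,0,-0.6],0],[[0.065,0.04,-0.04],[0,0,-0.72],0],[[0.065,0.04,-0.04],[0.003,0.007,-0.76],0],[[0.065,0.04,-0.04],[0.003,0.007,-0.76],0]]'

```text
t: 20.92
eef_pos: [0.4998, -0.0395, 0.411]
orientation: [0.083, -3.139, -0.001]
ft_force: [1.1, 0.1, -0.2]
grip_width: 0.002
```

```bash
python3 - <<'E'
from h import *
print(tool()[0],r.get_obs()['ft_force'])
im,d,c=snap('wrist','w5')
cv2.imwrite('pics/w5c.png',cv2.resize(im[:,:,::-1],(800,600),interpolation=cv2.INTER_CUBIC))
im,d,c=snap('side','s5')
cv2.imwrite('pics/s5c.png',cv2.resize(im[140:310,150:350,::-1],None,fx=4,fy=3.5,interpolation=cv2.INTER_CUBIC))
E
```

```text
[ 0.4998371  -0.03946006  0.41102406] [ 1.05480419  0.06519656 -0.17610317]
```

View pics/w5c.png

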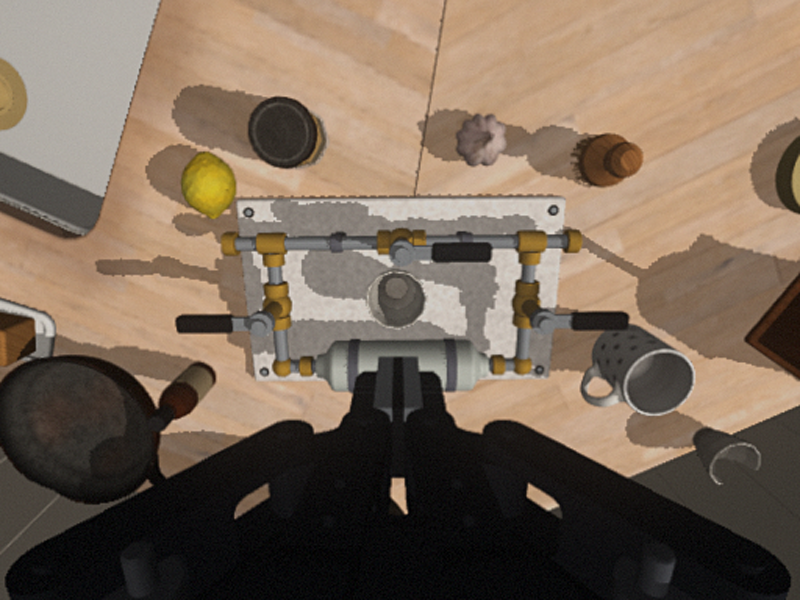

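View pics/s5c.png

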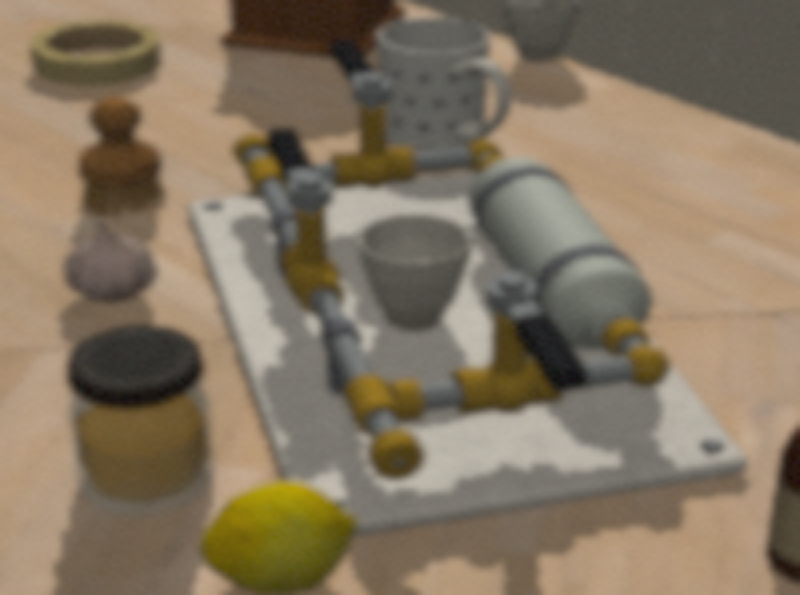

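The wrist picture shows the bypass lever running from (402,252) to (491,252), parallel to the main pipe. The left lever runs (542,321) to (628,321) and the right (260,322) to (177,324), both pointing outward across their branches. The bystanders look unmoved, so I'm handing in.

```bash
python3 - <<'E'
from station import r
print(r.job_done())
E
```

```text
the job is handed in; nothing more can be done
None
```

All three levers are at their stops, and I handed the job in at about 21 s of the 70 s allowed. I pushed the bypass lever open first, then the left filter lever shut, then the right. Each was pushed from the side at its pad with the closed fingertips.

- **Force:** each lever took about 3–5 N while turning. At the end, a further 1–2 mm of push moved nothing and the force rose to about 9–11 N, so I backed off.
- **Final pictures:** the bypass lies along the main pipe, and both filter levers point outward across their branches. The cup and the other things appear where they started, and the gripper is clear above the board.
- **Disagreements:**
  - The board's middle, measured from its corners, lay about 10 mm behind the origin I got from the lever axes, so I worked from the levers themselves.
  - The left lever's axis turned out about 3 mm further back than I had estimated; I found its stop by force.
  - One earlier picture put the bypass about 3° past its stop. A closer crop and the final picture show it within about 1° of parallel to the pipe.

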